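Lock the dust filter's hatch with the slotted key

ROBOT

A 6-joint arm with a two-finger parallel gripper is mounted at the origin on a cart in front of the work surface, level with it; the furniture and walls round the work are solid. World frame = base frame: x ahead of the robot, y to its left, z up, the work surface at z = 0. Lengths are in m, angles in rad, forces in N, time in s.
With the tool pointing down it reaches from about 0.325 to 0.925 m from the base axis. Payload 3.1 kg.
Tool frame: the origin (TCP) lies on the mounting face of the last link; the fingertips stand 173 mm ahead of it and the grasp point (between the pads) lies 155 mm ahead of it; x points along the fingers, y is the direction in which the jaws open and shut, and the axes are right-handed (so a half turn about x gives the same grasp; the last joint's range is limited). The gripper opens to 85 mm and grips with 20 to 120 N. Pads are 22 mm wide; open, the fingers measure 114 mm over their backs; the gripper's body (76 mm by 85 mm) begins 54 mm behind the grasp point. The pads swing forward as they close: fully open they stand 13 mm farther back than shut.
Start: joints at [-1.356, 0.217, 1.613, -0, 1.311, -0.112], TCP at [0.201, -0.592, 0.405] pointing down, gripper open.
Joint ranges: [-2.75, 2.75], [-0.78, 2.1], [0.31, 2.55], [-1.13, 4.27], [0.13, 2.63], [-2.58, 2.58]. Speed limits (rad/s): [2.79, 2.79, 3.14, 3.14, 3.14, 3.14].

INTERFACE

Orientations are given as a unit quaternion [x, y, z, w].
In Python, from plant import robot gives the robot as it stands. Calls block until the motion is done:
- robot.move_to(position, orientation): joint-space move of the TCP to a pose.
- robot.move_l(position, feed=0.15, rotation=None, f_stop=None): straight line of the TCP; rotation=None keeps the orientation; feed is the mean speed in m/s. With f_stop (N) it stops when the force on the tool has changed by that much, and returns True; else False.
- robot.move_joints(angles): joint-space move.
- robot.set_gripper(opening, newtons=None): finger opening in m; newtons is the grip in N (None keeps the last); returns when the fingers have stopped.
- robot.pause(seconds).
- robot.inverse_kinematics(position, orientation): joint angles nearest the present ones, or None.
- robot.read_state(): the state.
- robot.grab_frame(name): name is "scene" or "top" or "wrist"; returns a dict with "img" (384x512x3 uint8, blue, green, red), "intrinsics" (3x3 intrinsics, pixels), "k1" (the pictures are not rectified: a ray, as slopes to the right and down, at radius r is drawn at 1 + k1 r^2 times it, then the intrinsics apply), "R" (3x3) and "t" (3): a world point X has camera coordinates R X + t. Camera axes: x right, y down, z forward; pixel columns grow to the right and rows downward; lengths in m; the calibration is good to about 2 mm. A picture is of the moment at which its call begins. There is no depth.
A pose or a line that the arm cannot do raises robot.MotionError and nothing moves.
- robot.job_done(): hands the job in, once; it reports no verdict.
The state is a dict: "clock": time; "joint_pos": joint angles; "qvel": joint speeds; "joint_torque": joint torques, N m; "eef_pos": TCP position; "orientation": TCP orientation; "force": force on the tool from outside, world axes, zero at the start; "wrist_torque": the same for the moment, N m; "grip_width": finger opening in m.
Only numpy, scipy, OpenCV 4.12 (cv2) and the standard library are available. Lean on these libraries where they do the work, as an engineer would, in place of code of your own. Each camera call takes 0.05 s, during which the arm holds its last target.

TASK

A new filter has been put into the grey bench dust filter and its hatch still stands ajar. Take the yellow slotted key from the wooden block, set its blade in the slot of the fastener on the hatch, press the hatch gently down until it seats and turn the fastener clockwise right up to its stop, so that the hatch stays shut by itself; then stand the key back upright, fully home, in the hole of the block it came from. Touch the dust filter with the key only, never force it (10 N of pressing is ample), and leave everything else where it is.

Things in the scene. Friction and masses are not known exactly. Their poses are not given: they have to be found in the camera images.
- filter_unit: Bench dust filter, fixed: grey steel case 200 x 200 x 88 mm high, slatted grille on its front. Origin: centre of its underside; x points from front to back, y left, z up. An aluminium hatch in its top (139 x 127 mm, hinged at the back) carries the fastener near its front edge. Inside, the hatch seats on the new filter's steel frame. Filters differ in height by up to 15 mm, unseen: feel for it.
- slot (a point): Centre of the floor of the slot in the fastener's round steel head (34 mm, in a black 47 mm bezel); moves with hatch and fastener, about 104 mm above the worktop while ajar. z: the fastener's axis, up; y along the slot, x across. Slot 4.5 mm wide (bevelled to 7.3 mm at its mouth), 27 mm long, closed at both ends, 5.5 mm deep from the head's top.
- hatch (a joint): Hinge angle of the hatch, rad; grows as its front rises. Ajar 0.085. A spring lifts it: 0.4 N per mm pressed down at the fastener, 125 mm from the hinge. After 4 to 17 mm, at 1.5 to 7 N, it seats hard on the filter's frame (the depth is not measured). 10 N is ample; over 20 N on the key, press and twist together, does damage. Locked and let go it rises 1 mm and stays, from -0.05 to 0.065 rad.
- latch (a joint): Fastener angle, rad: 0 open (slot towards the green mark), grows clockwise from above to a hard stop at 1.571, locked (slot towards the red mark). Starts at 0.1 to 0.35. Takes 0.05 N m, stays where left. Unless the hatch is pressed to within 1 mm of its seat its pawl strikes the keeper half way. The blade has about 0.1 rad play each way in the slot: turn on until the moment rises (over 0.08 N m).
- slot_key: Slotted key, loose, 0.09 kg, upright in one hole of the block. Origin: centre of the blade's tip, its lower end; z up the key, x across the blade's thickness, y along its width. Blade 2.5 (x) by 22 (y), 7 mm long; round shank 22 mm thick up to z = 40; flange 34 mm across, z = 40 to 44, rests on the block; flat yellow handle 12 mm thick (x), 34 wide (y), z = 44 to 86 mm.
- square_key: A bystander of the same form as the slotted key but with a black handle and a square tip; stands in the block's other hole, 72 mm away. Origin: lower end of its tip; z up. Leave it standing.
- key_block: Fixed beech block, 62 (x) x 150 (y) x 50 mm high, with two upright holes 36 mm either side of its centre along y, 27 mm wide, 43 mm deep, their mouths bevelled by 2 mm. Origin: centre of its underside.
- hole_left (a point): Centre of the mouth of the block's hole at +y of the block, in its top face, 50 mm above the worktop; z up. A key that is fully home has its origin 40 mm below this point.
- hole_right (a point): The same for the hole at -y of the block.
- flat_brush: Bystander: flat brush with a dark handle, 58 x 204 x 14 mm, lying loose in front of the dust filter. Origin: centre of its underside.
- tape_measure: Bystander: black tape measure with a yellow disc, 35 x 70 x 60 mm high, standing loose beside the dust filter. Origin: centre of its underside.

How it is judged:
By the outcome, as a careful person would: the job done as asked, in the order asked, and still so for the second after the job is handed in, with the robot touching nothing.
It also fails if it takes over 64 s, if anything falls off the work surface, if the arm or the gripper's body presses on something with over 40 N, if the wrist force passes 120 N, or if a joint passes its speed limit or range.

## Working session

There is one attempt and no reset: what is moved stays moved. The work goes in short steps, each a Python script; the robot and the scene stay as the last script left them, time stands still between calls to the robot, and variables do not carry over. Pictures are saved under pics/ and viewed, and the job is handed in when it is done.

```bash
ls -la; mkdir -p pics
python3 - <<'E'
from plant import robot
import cv2
s=robot.read_state(); print(s)
for n in ("scene","top","wrist"):
    f=robot.grab_frame(n); cv2.imwrite(f"pics/{n}0.png",f["img"]); print(n,f["intrinsics"],f["k1"],f["R"],f["t"])
E
```

```text
total 12
drwxr-xr-x  3 agent agent 4096 Dec  7 14:32 .
drwxr-xr-x 23 root  root  4096 Dec  7 14:32 ..
drwxr-xr-x  2 agent agent 4096 Dec  7 14:32 pics
{'clock': 0.0, 'joint_pos': array([-1.35618519e+00,  2.17769892e-01,  1.61496525e+00,  1.01968326e-05,
        1.31129573e+00, -1.12193761e-01]), 'qvel': array([ 8.95400202e-04, -1.09055036e-03, -1.19161067e-03, -1.05710850e-03,
       -1.53380009e-03,  8.25059917e-05]), 'joint_torque': array([-8.35251303e-04, -3.96843696e+01, -3.03854120e+01, -2.57261127e-04,
        9.49809066e-03,  1.79631158e-06]), 'eef_pos': array([ 0.20057439, -0.59150703,  0.40334175]), 'orientation': array([-0.69764675, -0.11588958,  0.69772804, -0.1141674 ]), 'force': array([0.25390677, 0.67791453, 0.42202612]), 'wrist_torque': array([ 0.05173512, -0.02548123, -0.03033214]), 'grip_width': 0.08529434944087837}
scene [[469.46273859   0.         254.05248143]
 [  0.         469.46273859 196.42747094]
 [  0.           0.           1.        ]] -0.10826932175774523 [[ 0.45611112 -0.88981923 -0.01357883]
 [-0.43041639 -0.20722006 -0.87852238]
 [ 0.77891231  0.40654838 -0.47750815]] [-0.43824876  0.30658595  0.56927102]
top [[417.81870534   0.         260.25515321]
 [  0.         417.81870534 189.78604358]
 [  0.           0.           1.        ]] -0.1232431025155015 [[-0.02897248 -0.99947191 -0.01471354]
 [-0.99669926  0.0300026  -0.07543493]
 [ 0.07583654  0.01247944 -0.99704217]] [-0.14126992  0.62780779  0.98394042]
wrist [[313.47151547   0.         248.57533129]
 [  0.         313.47151547 191.96785918]
 [  0.           0.           1.        ]] -0.08639957922399762 [[ 0.32071465 -0.94717395 -0.00190526]
 [-0.91414718 -0.31005704  0.26115046]
 [-0.24794565 -0.08201309 -0.96529623]] [-0.62333969 -0.03469889  0.37884803]
```

View pics/scene0.png

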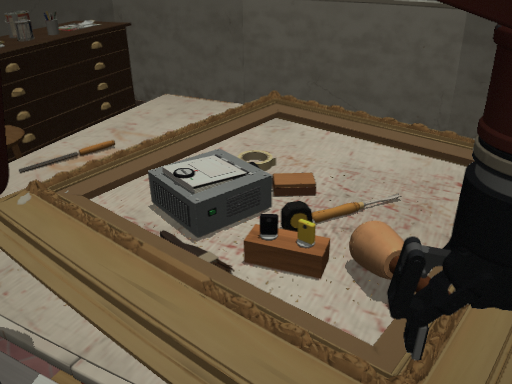

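View pics/top0.png

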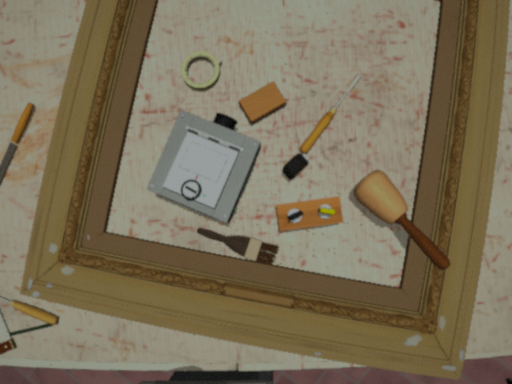

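View pics/wrist0.png

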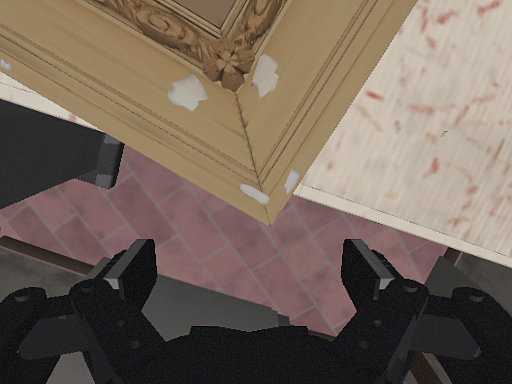

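The overview shows the filter near top-pixel (205,165), with the fastener at (191,189). The block is at (309,214) and the yellow key at (327,211). Next I'll zoom in and compute positions.

```bash
cat > h.py <<'E'
import numpy as np, cv2
from scipy.spatial.transform import Rotation as Ro
def at_z(f,uv,z):
    p=cv2.undistortPoints(np.array([[uv]],float),f["intrinsics"],np.array([f["k1"],0,0,0.]))[0,0]
    R=np.array(f["R"]);t=np.array(f["t"]); d=R.T@np.array([p[0],p[1],1]); c=-R.T@t
    return c+d*(z-c[2])/d[2]
def proj(f,X):
    X=np.atleast_2d(np.array(X,float)); 
    return cv2.projectPoints(X,cv2.Rodrigues(np.array(f["R"]))[0],np.array(f["t"],float),f["intrinsics"],np.array([f["k1"],0,0,0.]))[0][:,0]
def quat(phi):
    """tool down (x = -z world); jaw dir y at angle phi in xy"""
    x=np.array([0,0,-1.]);y=np.array([np.cos(phi),np.sin(phi),0]);z=np.cross(x,y)
    return Ro.from_matrix(np.c_[x,y,z]).as_quat()
def crop(f,x0,y0,x1,y1,s,name):
    cv2.imwrite("pics/"+name,cv2.resize(f["img"][y0:y1,x0:x1],None,fx=s,fy=s,interpolation=cv2.INTER_CUBIC))
E
python3 - <<'E'
from plant import robot
from h import *
f=robot.grab_frame("top")
crop(f,140,100,360,260,3.6,"t1.png")
f2=robot.grab_frame("scene")
crop(f2,140,140,340,280,4,"s1.png")
print(at_z(f,(205,165),.1),at_z(f,(191,189),.104),at_z(f,(309,214),.05),at_z(f,(327,211),.08))
from plant import robot
s=robot.read_state();M=Ro.from_quat(s["orientation"]).as_matrix();print(M, np.arctan2(M[1,1],M[0,1]))
E
```

```text
[ 0.67696397 -0.03838883  0.1       ] [ 0.62357315 -0.00661465  0.104     ] [ 0.56120018 -0.27219205  0.05      ] [ 0.56627525 -0.31022485  0.08      ]
[[-2.13265988e-04  3.21012453e-01 -9.47074949e-01]
 [ 1.10973281e-03 -9.47074312e-01 -3.21012487e-01]
 [-9.99999362e-01 -1.11946119e-03 -1.54259314e-04]] -1.243997789186578
```

View pics/t1.png

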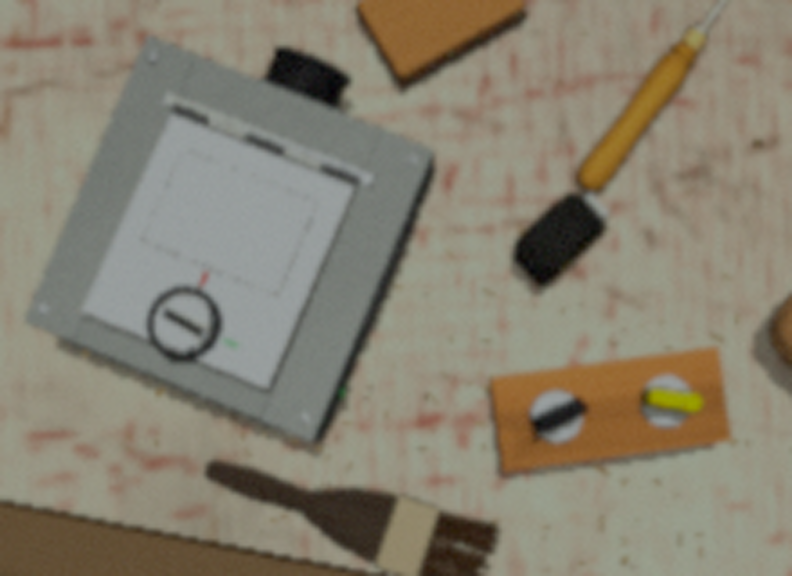

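View pics/s1.png

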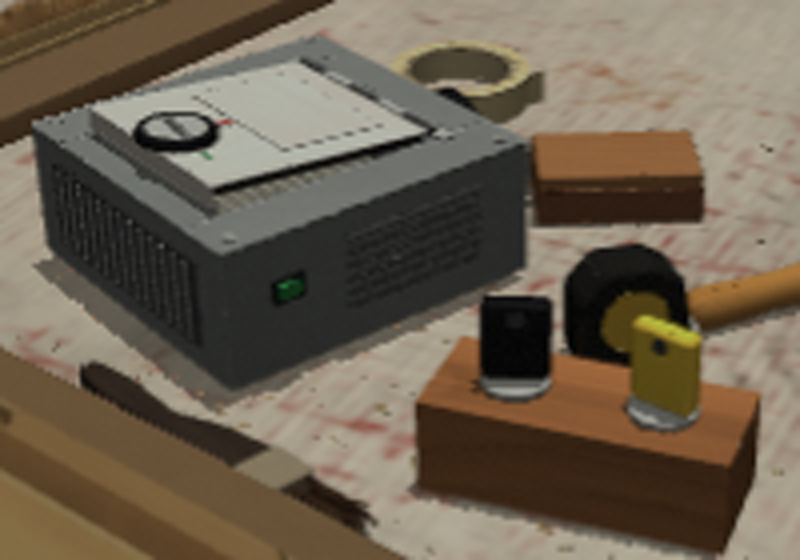

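Run:
```python
from plant import robot
from h import *
f=robot.grab_frame("top")
fw=robot.grab_frame("wrist")
c=-fw["R"].T@fw["t"]; s=robot.read_state(); M=Ro.from_quat(s["orientation"]).as_matrix()
print("cam in tool",M.T@(c-s["eef_pos"]), "fwd in tool",M.T@fw["R"][2])
full=lambda u,v:(140+u/3.6,100+v/3.6)
B=np.array([at_z(f,full(*p),.05) for p in [(492,379),(716,350),(728,438),(503,472)]]);print(B,B.mean(0))
d=B[1]+B[2]-B[0]-B[3];print("block -y dir ang",np.arctan2(d[1],d[0]), np.linalg.norm(d)/2)
F=np.array([at_z(f,full(*p),.088) for p in [(150,38),(434,152),(318,442),(28,320)]]);print(F,F.mean(0))
d=F[0]-F[3]+F[1]-F[2];print("filter x ang",np.arctan2(d[1],d[0]),np.linalg.norm(d)/2)
k=[at_z(f,full(*p),.096) for p in [(648,398),(702,402)]];print(k,"key y ang",np.arctan2(*(k[1]-k[0])[1::-1]))
print("flange",at_z(f,full(667,401),.054),"sq flange",at_z(f,full(557,416),.054))
k=[at_z(f,full(*p),.109) for p in [(166,313),(202,332)]];print("slot",k,np.arctan2(*(k[1]-k[0])[1::-1]))
print("head",at_z(f,full(184,323),.109),"red",at_z(f,full(204,279),.105),"green",at_z(f,full(231,344),.105))
```

```text
cam in tool [ 0.03003789 -0.00053602 -0.0651764 ] fwd in tool [ 9.65235910e-01 -1.62492884e-05  2.61380255e-01]
[[ 0.58384433 -0.19737152  0.05      ]
 [ 0.59826074 -0.34386649  0.05      ]
 [ 0.54085809 -0.34935684  0.05      ]
 [ 0.52347927 -0.20259907  0.05      ]] [ 0.56161061 -0.27329848  0.05      ]
block -y dir ang -1.462795576238466 0.14748568549813393
[[ 0.8075453   0.01579858  0.088     ]
 [ 0.72687362 -0.16439445  0.088     ]
 [ 0.54630711 -0.08677816  0.088     ]
 [ 0.62817186  0.09602719  0.088     ]] [ 0.67722447 -0.03483671  0.088     ]
filter x ang -0.4132756594958916 0.19651449068864918
[array([ 0.56742715, -0.29229523,  0.096     ]), array([ 0.56390216, -0.32573161,  0.096     ])] key y ang -1.6758320778745177
flange [ 0.56602617 -0.30995641  0.054     ] sq flange [ 0.55855111 -0.2384534   0.054     ]
slot [array([0.62806071, 0.00335512, 0.109     ]), array([ 0.61566337, -0.01880239,  0.109     ])] -2.0809112008042088
head [ 0.62154624 -0.00773499  0.109     ] red [ 0.64880616 -0.01993578  0.105     ] green [ 0.60801306 -0.03600773  0.105     ]
```

Run:
```python
from plant import robot
from h import *
robot.move_to([0.60,-0.03,0.42],quat(-0.51))
s=robot.read_state();print(s["clock"],s["joint_pos"],s["eef_pos"])
f=robot.grab_frame("wrist");cv2.imwrite("pics/w1.png",f["img"]);np.save("w1.npy",f,allow_pickle=True)
robot.move_to([0.566,-0.31,0.38],quat(-0.105))
s=robot.read_state();print(s["clock"],s["joint_pos"],s["eef_pos"])
f=robot.grab_frame("wrist");cv2.imwrite("pics/w2.png",f["img"]);np.save("w2.npy",f,allow_pickle=True)
```

```text
2.8 [-1.68222094e-01  1.53922528e-01  1.65738380e+00 -3.34662307e-04
  1.33034442e+00  3.43220851e-01] [ 0.5999864  -0.03093489  0.41995087]
3.95 [-6.09193756e-01  2.79379794e-01  1.58478782e+00  7.54662962e-04
  1.27748602e+00 -5.04152619e-01] [ 0.56616053 -0.30955129  0.38012459]
```

View pics/w1.png

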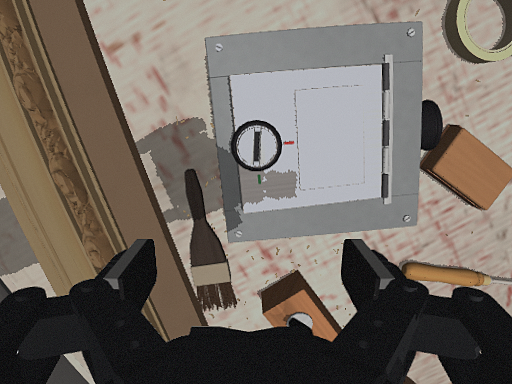

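View pics/w2.png

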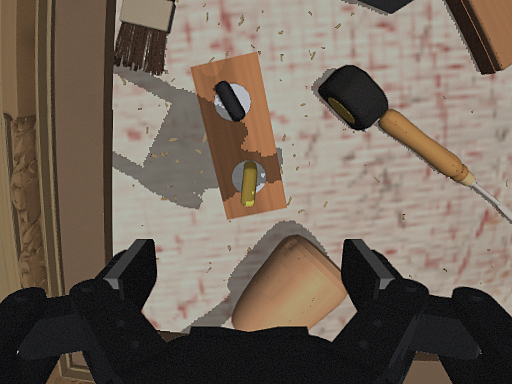

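Frame w1 shows the fastener at about (257,146), with the red and green marks visible. Frame w2 shows the key handle at about (249,183) on the flange. I'll enlarge both.

Run:
```python
from h import *
f=np.load("w1.npy",allow_pickle=True).item();crop(f,215,105,305,195,8,"w1c.png")
crop(f,200,20,430,250,2.6,"w1d.png")
f=np.load("w2.npy",allow_pickle=True).item();crop(f,185,45,295,225,3.3*1,"w2d.png");crop(f,215,145,285,215,8,"w2c.png")
```

```text
(no output)
```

View pics/w1c.png

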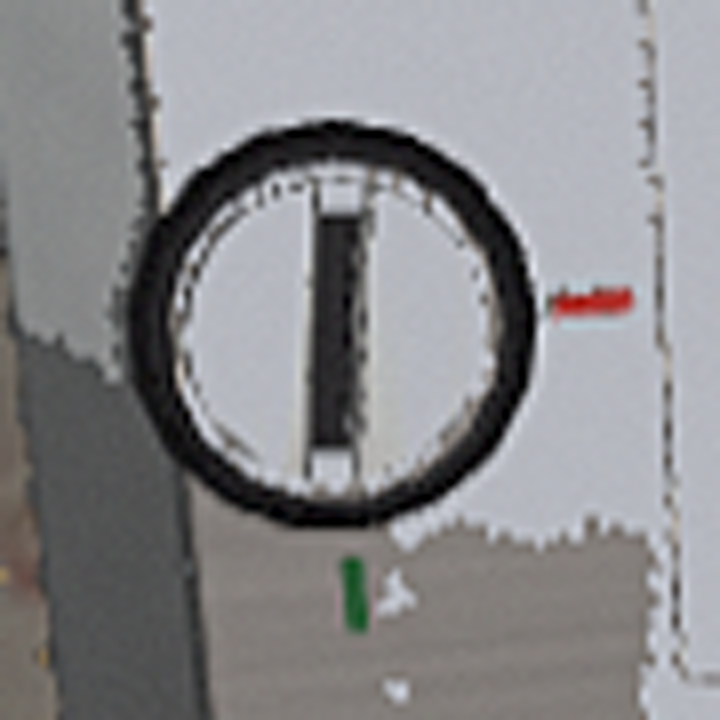

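View pics/w1d.png

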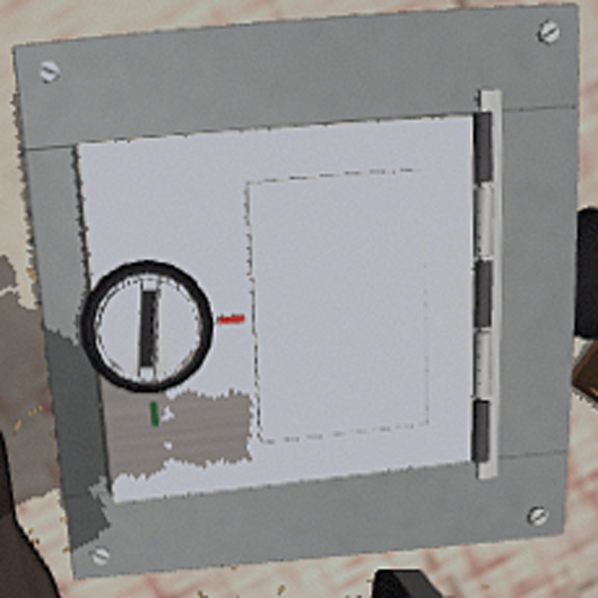

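View pics/w2d.png

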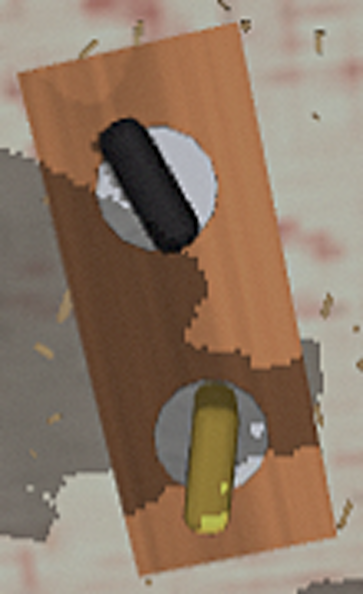

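View pics/w2c.png

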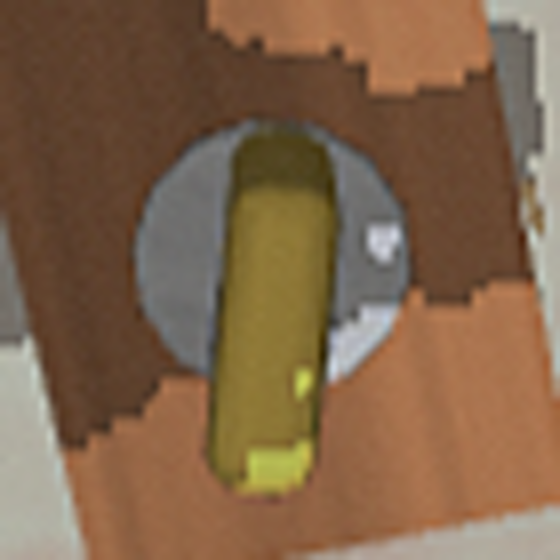

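Run:
```python
from h import *
f1=np.load("w1.npy",allow_pickle=True).item();f2=np.load("w2.npy",allow_pickle=True).item()
def C(x0,y0,s): return lambda u,v:(x0+(u+.5)/s-.5,y0+(v+.5)/s-.5)
ang=lambda d:np.arctan2(d[1],d[0])
c=C(215,105,8)
a,b=at_z(f1,c(342,213),.104),at_z(f1,c(332,449),.104)
print("slot",a,b,(a+b)/2,np.linalg.norm(b-a),ang(b-a))
o=at_z(f1,c(333,325),.106);r=at_z(f1,c(592,302),.106);g=at_z(f1,c(355,594),.106)
print("bezel",o,"r",r,"g",g,np.linalg.norm(r-o),np.linalg.norm(g-o),ang(r-o),ang(g-o))
c=C(200,20,2.6)
F=np.array([at_z(f1,c(*p),.088) for p in [(12,46),(578,3),(563,534),(75,578)]]);print(F,F.mean(0),[np.linalg.norm(F[i]-F[i-1]) for i in range(4)])
print("filter x",[ang(F[1]-F[0]),ang(F[2]-F[3])],"-y",ang(F[3]-F[0]),ang(F[2]-F[1]))
c=C(185,45,3.3)
B=np.array([at_z(f2,c(*p),.05) for p in [(20,73),(240,24),(336,537),(139,577)]]);print(B,B.mean(0),[np.linalg.norm(B[i]-B[i-1]) for i in range(4)])
yb=(B[0]+B[1]-B[2]-B[3]);yb/=np.linalg.norm(yb);print("block y",ang(yb),"holeR",B.mean(0)-.036*yb)
c=C(215,145,8)
print("flange",at_z(f2,c(273,255),.054))
p,q=at_z(f2,c(282,190),.096),at_z(f2,c(264,470),.096);print("handle",(p+q)/2,ang(q-p),np.linalg.norm(q-p))
```

```text
slot [0.62804523 0.00475325 0.104     ] [ 0.61403271 -0.01820992  0.104     ] [ 0.62103897 -0.00672833  0.104     ] 0.026900891711590005 -2.1186947414270114
bezel [ 0.62111744 -0.00555894  0.106     ] r [ 0.6479091  -0.01756069  0.106     ] g [ 0.60824815 -0.03407128  0.106     ] 0.029357020925011527 0.03128214129565465 -0.4211610856012706 -1.9947797396784928
[[ 0.62709556  0.10044949  0.088     ]
 [ 0.80945741  0.01921532  0.088     ]
 [ 0.72807908 -0.16308769  0.088     ]
 [ 0.54643853 -0.08168167  0.088     ]] [ 0.67776764 -0.03127613  0.088     ] [np.float64(0.1991916519765068), np.float64(0.19963675781412857), np.float64(0.19964172551705092), np.float64(0.19904831031970474)]
filter x [np.float64(-0.41906866897743256), np.float64(-0.421331861375516)] -y -1.9876895292015693 -1.9906445063581297
[[ 0.52378517 -0.20151261  0.05      ]
 [ 0.58532853 -0.19542576  0.05      ]
 [ 0.59995417 -0.34439164  0.05      ]
 [ 0.53858311 -0.3508976   0.05      ]] [ 0.56191275 -0.2730569   0.05      ] [np.float64(0.15011614130553821), np.float64(0.06184364021796892), np.float64(0.1496821456828999), np.float64(0.06171495100355397)]
block y 1.669099161946916 holeR [ 0.56544595 -0.3088831   0.05      ]
flange [ 0.56555792 -0.3078607   0.054     ]
handle [ 0.56561767 -0.30694961  0.096     ] -1.7385780801776172 0.030215675532259165
```

Run:
```python
from plant import robot
from h import *
q=quat(-0.168); K=[0.5656,-0.3076]
robot.move_to([*K,0.30],q)
hit=robot.move_l([*K,0.233],feed=0.1,f_stop=6)
s=robot.read_state();print(hit,s["clock"],s["eef_pos"],s["force"])
robot.set_gripper(0.0,70)
s=robot.read_state();print(s["clock"],s["eef_pos"],s["force"],s["wrist_torque"],s["grip_width"])
```

```text
False 5.2333 [ 0.56594826 -0.30786943  0.23354268] [ 0.93504885 -0.26488347  0.53303442]
5.9 [ 0.56571394 -0.30764524  0.23326005] [ 0.23586802 -0.14173248  1.23348518] [0.03745173 0.03291523 0.03482469] 0.011075022104547845
```

Run:
```python
from plant import robot
from h import *
K=[0.5657,-0.3076]
robot.move_l([*K,0.35],feed=0.12)
s=robot.read_state();print(s["clock"],s["eef_pos"],s["force"],s["wrist_torque"],s["grip_width"])
f=robot.grab_frame("wrist");cv2.imwrite("pics/w3.png",f["img"]);np.save("w3.npy",f,allow_pickle=True)
g=robot.grab_frame("scene");np.save("s3.npy",g,allow_pickle=True);crop(g,200,100,400,280,4,"s3.png")
tip=[s["eef_pos"][0],s["eef_pos"][1],.1267]
print(proj(f,tip),proj(g,tip))
```

```text
7.025 [ 0.56528556 -0.30731389  0.34865708] [-1.22626403  0.11668101 -1.58468103] [ 0.00102055  0.00275927 -0.00269812] 0.011262427720936477
[[250.84695573 213.18653372]] [[305.99940354 205.330464  ]]
```

View pics/w3.png

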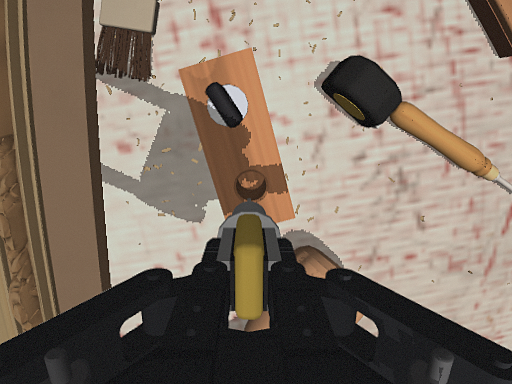

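View pics/s3.png

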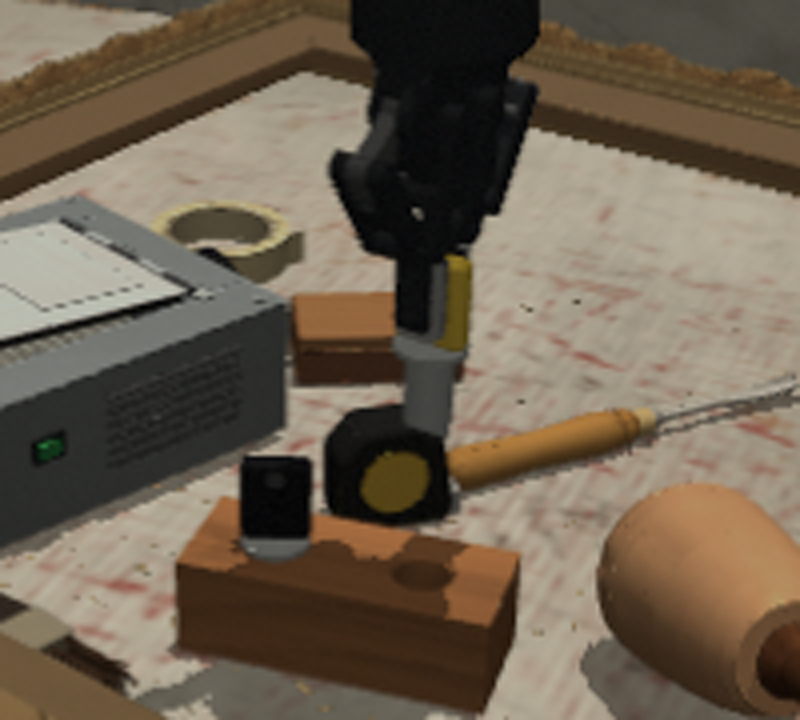

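Run:
```python
from h import *
f=np.load("w3.npy",allow_pickle=True).item();g=np.load("s3.npy",allow_pickle=True).item()
E0=np.array([.56529,-.30731,.34866-.223])
a=-0.168;X=np.array([np.cos(a),np.sin(a),0]);Y=np.array([-np.sin(a),np.cos(a),0])
def pts():
    P=[]
    for r,z in((.011,.007),(.011,.04),(.017,.04),(.017,.044)):
        P.append([E0+[r*np.cos(t),r*np.sin(t),z] for t in np.linspace(0,6.28,40)])
    for z in(.0,.007): P.append([E0+sx*.00125*X+sy*.011*Y+[0,0,z] for sx,sy in((1,1),(1,-1),(-1,-1),(-1,1),(1,1))])
    for z in(.044,.086): P.append([E0+sx*.006*X+sy*.017*Y+[0,0,z] for sx,sy in((1,1),(1,-1),(-1,-1),(-1,1),(1,1))])
    return P
for im,(x0,y0,x1,y1),s,n in((g,(280,150,340,220),8,"s3o.png"),(f,(205,180,295,340),4,"w3o.png")):
    c=cv2.resize(im["img"][y0:y1,x0:x1],None,fx=s,fy=s,interpolation=cv2.INTER_CUBIC);c=np.hstack([c,c.copy()]);
    for P in pts():
        uv=(proj(im,P)-[x0,y0]+.5)*s; cv2.polylines(c,[uv.astype(int)],False,(255,0,255),1)
    cv2.imwrite("pics/"+n,c[:600,:800] if s==4 else c[:560])
```

```text
(no output)
```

View pics/s3o.png

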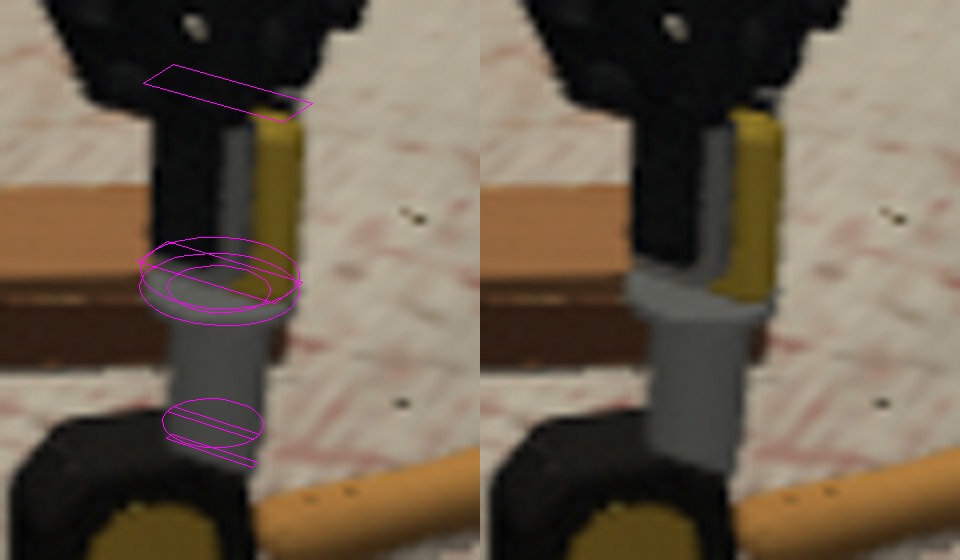

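View pics/w3o.png

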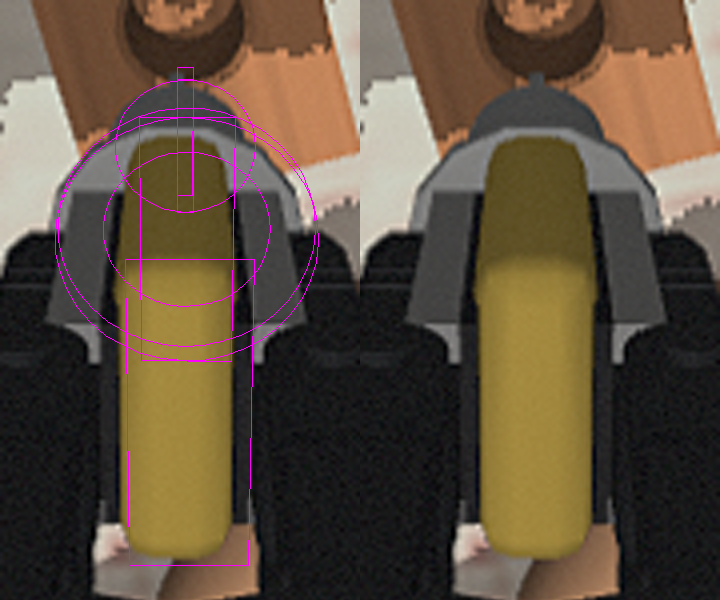

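Run:
```python
from plant import robot
from h import *
q=quat(-0.548); S=[0.6220,-0.0072]
robot.move_to([*S,0.36],q)
robot.move_l([*S,0.343],feed=0.05)
robot.pause(0.2)
s=robot.read_state();print(s["clock"],s["eef_pos"],s["joint_pos"],s["force"],s["wrist_torque"],s["grip_width"])
for n in("wrist","scene","top"):
    f=robot.grab_frame(n);cv2.imwrite(f"pics/{n}4.png",f["img"]);np.save(n[0]+"4.npy",f,allow_pickle=True)
    if n=="wrist": crop(f,195,150,305,250,7,"w4c.png")
    if n=="scene": crop(f,150,110,240,200,7,"s4c.png")
```

```text
8.9833 [ 0.62218501 -0.00721911  0.34338701] [-1.24337900e-01  2.67383107e-01  1.67209740e+00 -1.12476620e-05
  1.20136256e+00  4.23603900e-01] [-0.67865073 -0.69741456 -1.07801411] [-0.02696893 -0.03809299  0.00643103] 0.011304443425167532
```

View pics/w4c.png

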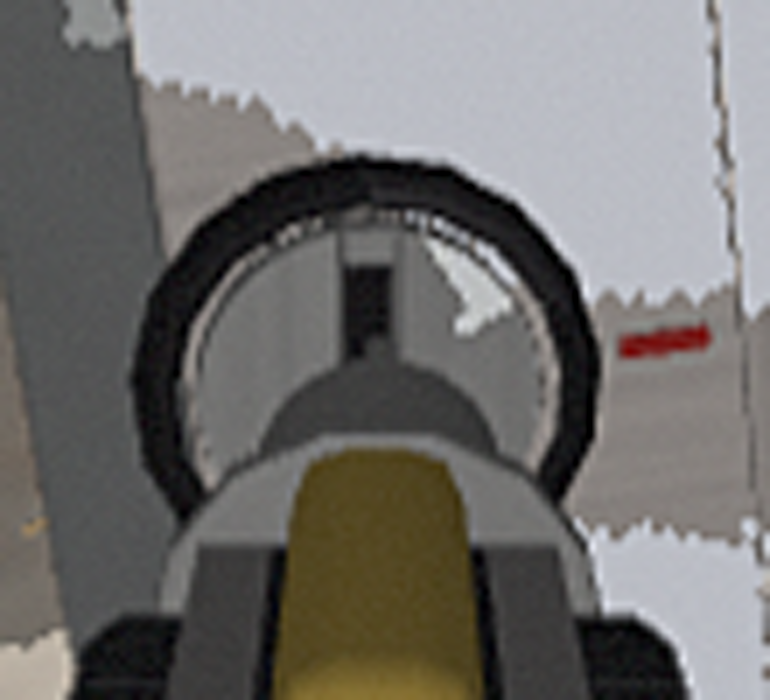

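View pics/s4c.png

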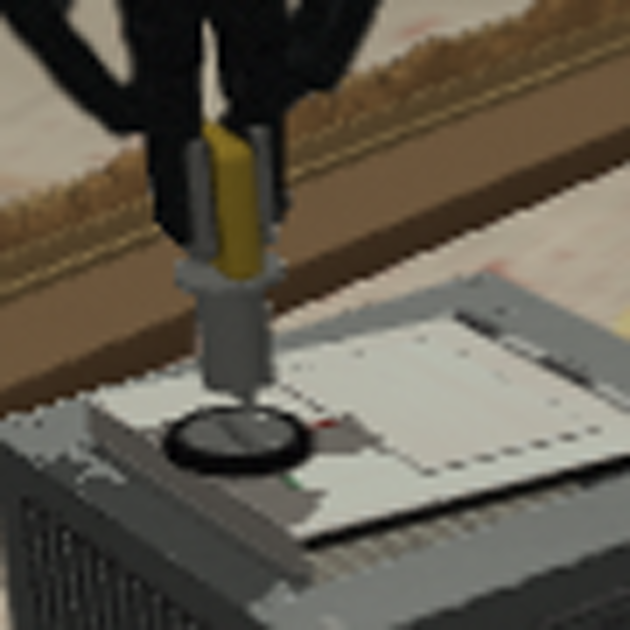

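Run:
```python
from h import *
f=np.load("w4.npy",allow_pickle=True).item()
crop(f,235,180,265,215,18,"w4d.png")
c=lambda u,v:(195+(u+.5)/7-.5,150+(v+.5)/7-.5)
d=np.array([np.cos(-2.119),np.sin(-2.119),0]) # image down
p=at_z(f,c(368,265),.104);b=at_z(f,c(375,338),.1204)
S=p+.0135*d;T=b+.011*d
print(S,T,"move",S-T)
x=np.array([np.cos(-.548),np.sin(-.548),0]);print("across",(S-T)@x,"along",(S-T)@d)
```

```text
[ 0.62004966 -0.00739484  0.104     ] [ 0.62053082 -0.0079457   0.1204    ] move [-0.00048116  0.00055086 -0.0164    ]
across -0.0006976968268598183 along -0.00021938036081928765
```

View pics/w4d.png

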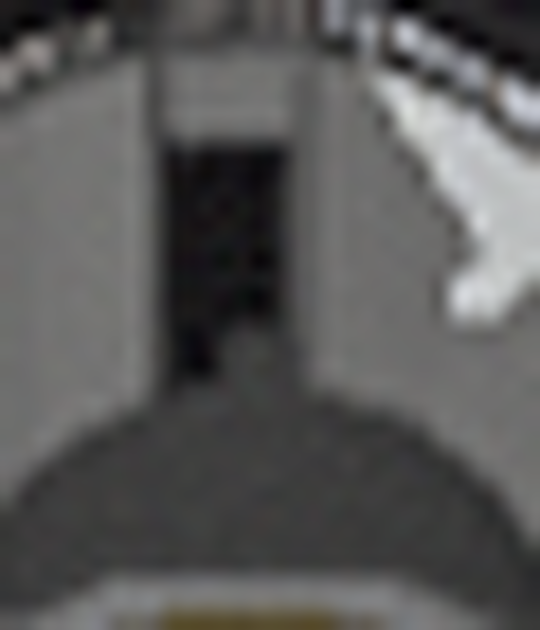

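```bash
cat >> h.py <<'E'
def avg(robot,n=8,dt=0.02):
    F=[];T=[];P=[]
    for _ in range(n):
        s=robot.read_state();F.append(s["force"]);T.append(s["wrist_torque"]);P.append(s["eef_pos"]);robot.pause(dt)
    return np.mean(F,0),np.mean(T,0),np.mean(P,0),s["clock"]
E
python3 - <<'E'
from plant import robot
from h import *
np.set_printoptions(precision=4,suppress=True)
S=[0.6217,-0.0067]
robot.move_l([*S,0.336],feed=0.04)
r=avg(robot);print(r);np.save("base.npy",np.r_[r[0],r[1]])
hit=robot.move_l([*S,0.3235],feed=0.02,f_stop=5)
print(hit,*avg(robot))
f=robot.grab_frame("wrist");crop(f,195,150,305,250,7,"w5c.png")
f=robot.grab_frame("scene");crop(f,150,110,240,200,7,"s5c.png")
E
```

```text
(array([-0.0248, -0.3501, -0.8544]), array([0.0191, 0.0098, 0.0004]), array([ 0.6216, -0.0066,  0.3356]), 9.575)
False [-0.6247  0.5724  0.7173] [ 0.0512  0.1383 -0.0096] [ 0.6217 -0.0067  0.3237] 10.4833
```

View pics/w5c.png

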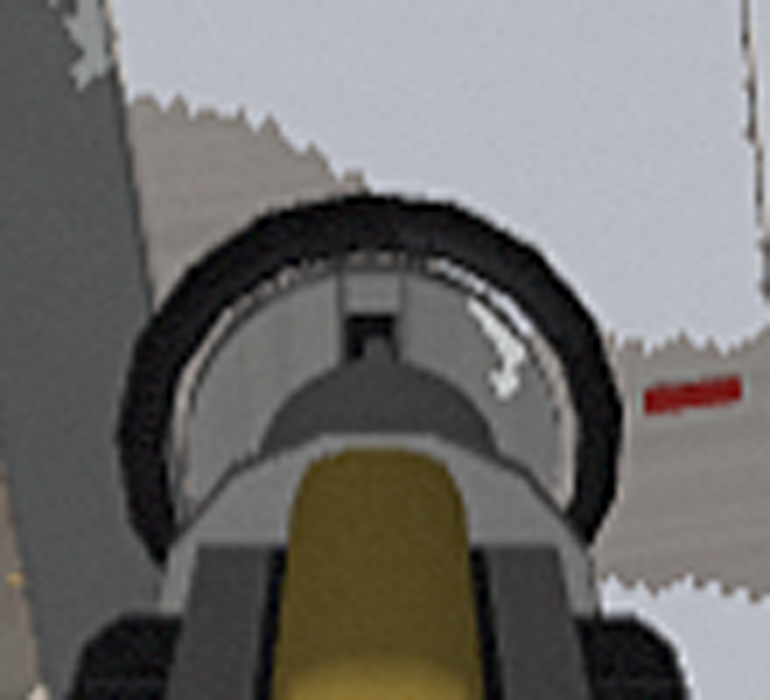

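View pics/s5c.png

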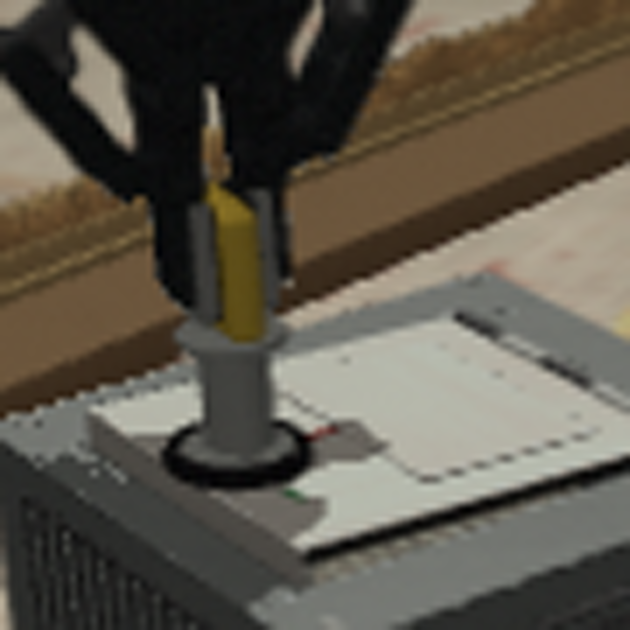

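Run:
```python
from plant import robot
from h import *
np.set_printoptions(precision=4,suppress=True)
S=[0.6217,-0.0067]; b=np.load("base.npy"); z=.3235; prev=None
for i in range(18):
    z-=.001
    robot.move_l([*S,z],feed=0.03)
    F,T,P,c=avg(robot,6,.02)
    fz=F[2]-b[2];print(round(z,4),P[2].round(4),(F-b[:3]).round(2),(T-b[3:]).round(3),round(c,2))
    if fz>8 or (prev is not None and fz-prev>1.5): break
    prev=fz
```

```text
0.3225 0.3226 [-0.35  0.73  1.94] [0.011 0.04  0.013] 10.93
0.3215 0.3216 [0.36 0.53 2.36] [0.018 0.042 0.017] 11.28
0.3205 0.3206 [-0.5   0.62  3.17] [-0.005  0.017 -0.007] 11.63
0.3195 0.3196 [-0.17  0.8   2.91] [0.034 0.038 0.003] 11.98
0.3185 0.3186 [-0.49  1.38  3.24] [0.049 0.055 0.009] 12.33
0.3175 0.3175 [-0.54  0.59  4.03] [ 0.085  0.11  -0.02 ] 12.68
0.3165 0.3167 [-1.17  0.88  5.32] [0.106 0.265 0.005] 13.03
0.3155 0.3166 [-2.25  1.07  8.87] [0.16  0.568 0.02 ] 13.38
```

Run:
```python
from plant import robot
from h import *
np.set_printoptions(precision=4,suppress=True)
S=[0.6217,-0.0067]; b=np.load("base.npy"); z=.3157; phi=-.548
for i in range(9):
    phi-=.15
    robot.move_l([*S,z],rotation=quat(phi))
    F,T,P,c=avg(robot,5,.02)
    print(round(phi,3),P[2].round(4),(F-b[:3]).round(2),(T-b[3:]).round(3),round(c,2))
    if F[2]-b[2]>11 or abs(T[2]-b[5])>.12: break
print(robot.read_state()["joint_pos"])
```

```text
-0.698 0.3166 [-2.72  1.2   8.29] [ 0.172  0.593 -0.018] 13.77
-0.848 0.3167 [-2.67  1.6   8.75] [ 0.172  0.633 -0.01 ] 14.15
-0.998 0.3166 [-2.86  1.31  9.19] [0.235 0.678 0.014] 14.53
-1.148 0.3166 [-3.15  1.31  9.1 ] [ 0.258  0.728 -0.009] 14.92
-1.298 0.3166 [-2.74  1.59  9.29] [0.28  0.717 0.008] 15.3
-1.448 0.3166 [-2.72  2.38  8.96] [0.368 0.759 0.006] 15.68
-1.598 0.3166 [-3.46  2.32  9.  ] [ 0.415  0.715 -0.003] 16.07
-1.748 0.3167 [-3.36  2.12  9.17] [0.401 0.731 0.003] 16.45
-1.898 0.3167 [-3.18  2.01  9.09] [0.43  0.716 0.002] 16.83
[-0.1232  0.2956  1.6911  0.0012  1.1562  1.7744]
```

Run:
```python
from plant import robot
from h import *
f=robot.grab_frame("wrist");cv2.imwrite("pics/w6.png",f["img"]);crop(f,195,150,305,250,7,"w6c.png")
f=robot.grab_frame("scene");crop(f,150,110,240,200,7,"s6c.png")
```

```text
(no output)
```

View pics/w6c.png

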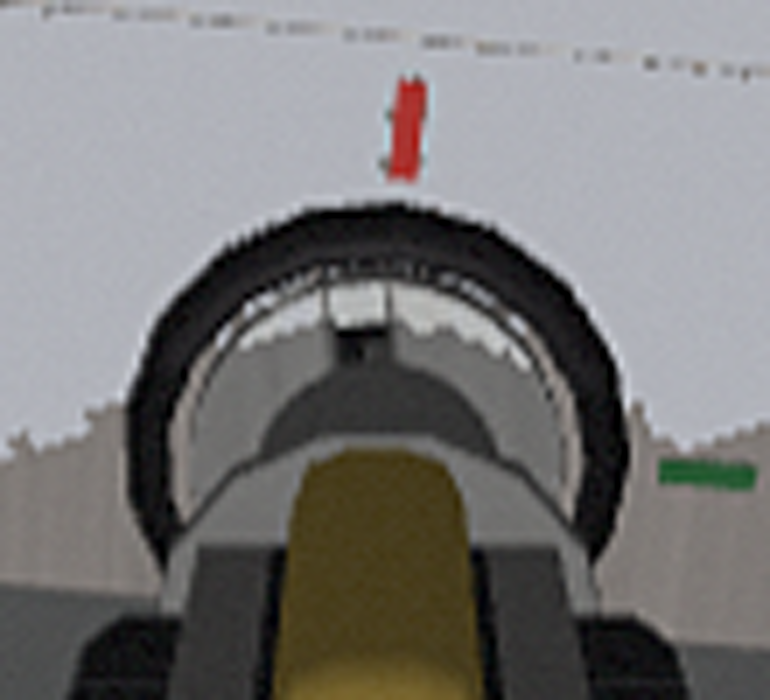

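View pics/s6c.png

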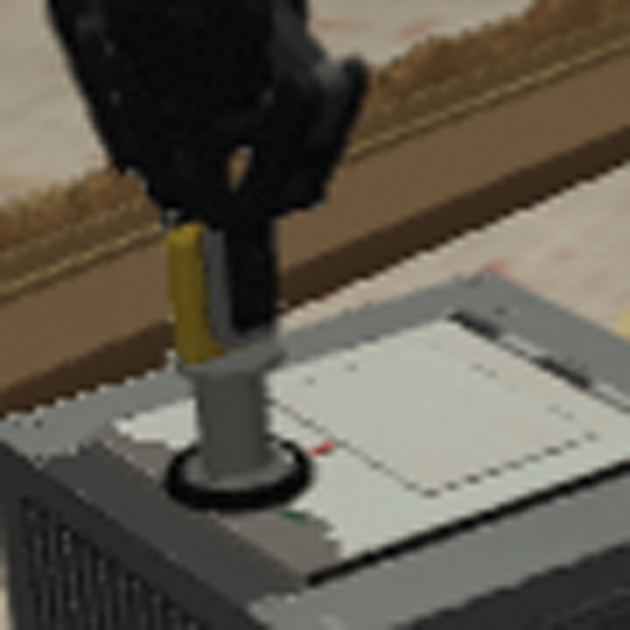

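The slot turned with the blade and is now nearly at the red mark. I'll go on to the stop in small steps.

Run:
```python
from plant import robot
from h import *
np.set_printoptions(precision=4,suppress=True)
S=[0.6217,-0.0067]; b=np.load("base.npy"); z=.3157; phi=-1.898
for i in range(10):
    phi-=.04
    robot.move_l([*S,z],rotation=quat(phi))
    F,T,P,c=avg(robot,6,.02)
    print(round(phi,3),P[2].round(4),(F-b[:3]).round(2),(T-b[3:]).round(3),round(c,2))
    if F[2]-b[2]>12 or abs(T[2]-b[5])>.13: break
M=Ro.from_quat(robot.read_state()["orientation"]).as_matrix();print(np.arctan2(M[1,1],M[0,1]),robot.read_state()["joint_pos"][5])
```

```text
-1.938 0.3166 [-3.5   2.57  8.93] [0.389 0.703 0.024] 17.28
-1.978 0.3166 [-3.3   2.31  9.4 ] [0.401 0.708 0.01 ] 17.63
-2.018 0.3166 [-3.2   2.08  9.25] [0.4   0.705 0.021] 17.98
-2.058 0.3166 [-3.02  2.29  9.04] [0.408 0.708 0.021] 18.33
-2.098 0.3166 [-3.04  2.34  9.24] [0.423 0.728 0.018] 18.68
-2.138 0.3167 [-2.82  2.35  8.87] [0.407 0.685 0.155] 19.03
-2.1375460319610617 2.0140226712351814
```

Run:
```python
from plant import robot
from h import *
np.set_printoptions(precision=4,suppress=True)
S=[0.6217,-0.0067]; b=np.load("base.npy")
robot.move_l([*S,.3157],rotation=quat(-2.045))
F,T,P,c=avg(robot,5,.02);print((F-b[:3]).round(2),(T-b[3:]).round(3),round(c,2))
for z in(.3180,.3225,.330):
    robot.move_l([*S,z],feed=0.04)
    F,T,P,c=avg(robot,4,.02);print(z,(F-b[:3]).round(2),(T-b[3:]).round(3),round(c,2))
robot.move_l([*S,.355],feed=0.08)
f=robot.grab_frame("wrist");cv2.imwrite("pics/w7.png",f["img"]);crop(f,195,130,305,230,7,"w7c.png");np.save("w7.npy",f,allow_pickle=True)
f=robot.grab_frame("scene");crop(f,150,110,240,200,7,"s7c.png");np.save("s7.npy",f,allow_pickle=True)
print(robot.read_state()["clock"])
```

```text
[-1.8   1.97  8.01] [0.288 0.412 0.019] 19.37
0.318 [-0.12  0.55  3.4 ] [ 0.106 -0.148  0.011] 19.68
0.3225 [0.48 0.54 0.51] [ 0.01  -0.023 -0.008] 20.02
0.33 [0.36 0.13 0.26] [-0.034  0.029 -0.011] 20.43
21.0083
```

View pics/w7c.png

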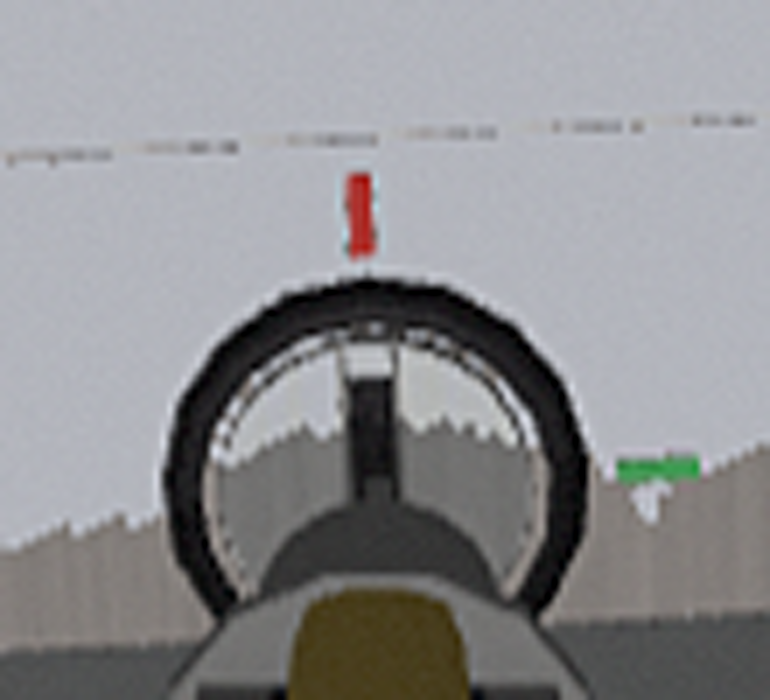

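View pics/s7c.png

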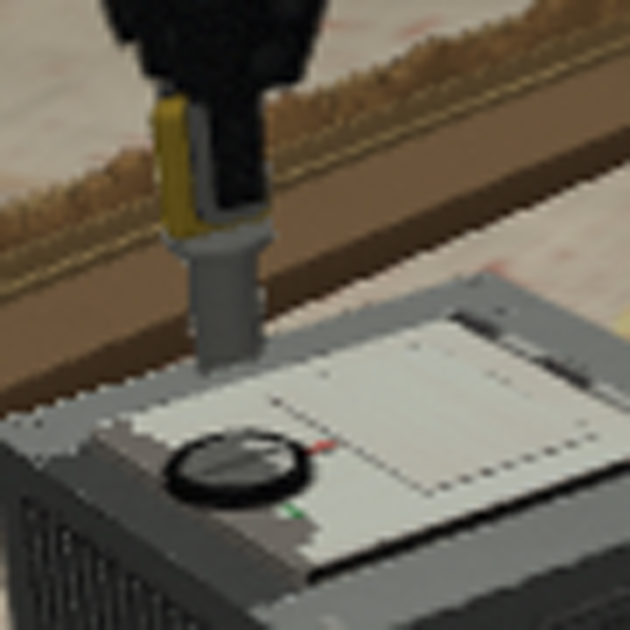

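Run:
```python
from h import *
f=np.load("w7.npy",allow_pickle=True).item()
c=lambda u,v:(195+(u+.5)/7-.5,130+(v+.5)/7-.5)
a=at_z(f,c(370.5,380),.094);b=at_z(f,c(375.5,480),.094)
print("slot dir",np.arctan2(*(a-b)[1::-1]),"want -0.420")
r=[at_z(f,c(*p),.098) for p in((357,175),(362,258))];print("red",np.arctan2(*(r[0]-r[1])[1::-1]))
o=at_z(f,c(376,487),.098);print("o->red",o,np.arctan2(*((r[0]+r[1])/2-o)[1::-1]))
```

```text
slot dir -0.42679042673280293 want -0.420
red -0.416953562666135
o->red [ 0.62049729 -0.00580487  0.098     ] -0.4162298487548723
```

Slot and red mark agree to within 0.01 rad and the hatch stays down. Next I'll take the key back to its hole.

Run:
```python
from plant import robot
from h import *
np.set_printoptions(precision=4,suppress=True)
H=[.5666,-.3084]
robot.move_to([*H,.355],quat(-.168))
robot.move_l([*H,.280],feed=0.1)
robot.pause(.1)
F0,T0,P,c=avg(robot,5);print(F0,T0,P,c)
hit=robot.move_l([*H,.2345],feed=0.04,f_stop=4)
F,T,P,c=avg(robot,5);print(hit,F-F0,T-T0,P,c)
```

```text
[ 0.0112  0.2263 -0.8597] [ 0.0051  0.0105 -0.0043] [ 0.5671 -0.3087  0.2813] 24.1
False [-0.4084 -0.4743  0.1049] [ 0.006  -0.0124 -0.0017] [ 0.5668 -0.3085  0.235 ] 25.4667
```

Run:
```python
from plant import robot
from h import *
np.set_printoptions(precision=4,suppress=True)
H=[.5666,-.3084]
hit=robot.move_l([*H,.2300],feed=0.01,f_stop=3)
F,T,P,c=avg(robot,5);print(hit,F,T,P,c)
f=robot.grab_frame("scene");crop(f,200,160,350,280,5,"s8.png")
```

```text
True [0.0877 0.2475 5.2489] [-0.0304  0.0175 -0.0006] [ 0.5668 -0.3085  0.2332] 25.85
```

View pics/s8.png

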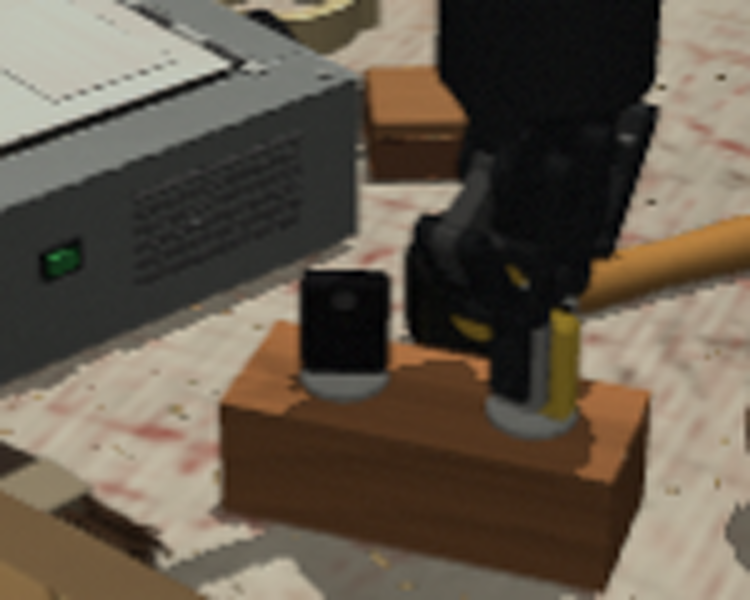

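Contact came at z = 0.2332, the same height as at pick-up, so the flange is seated. I'll release, rise and check everything.

Run:
```python
from plant import robot
from h import *
np.set_printoptions(precision=4,suppress=True)
robot.set_gripper(0.06)
robot.move_l([.5666,-.3084,.38],feed=0.12)
s=robot.read_state();print(s["clock"],s["eef_pos"],s["grip_width"],s["force"])
f=robot.grab_frame("wrist");crop(f,185,45,295,225,3.3,"w9.png")
f=robot.grab_frame("scene");crop(f,140,140,340,280,4,"s9.png")
f=robot.grab_frame("top");crop(f,140,100,360,260,3.6,"t9.png")
```

```text
27.825 [ 0.5663 -0.3082  0.3786] 0.06018504061438156 [-0.2919  0.0442 -0.4279]
```

View pics/w9.png

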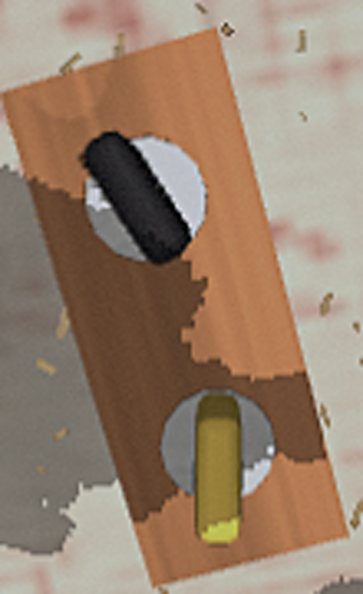

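View pics/s9.png

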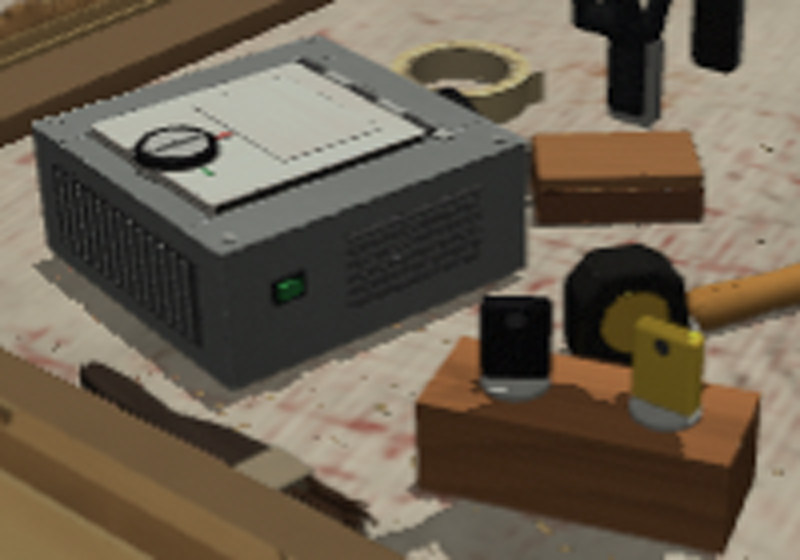

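View pics/t9.png

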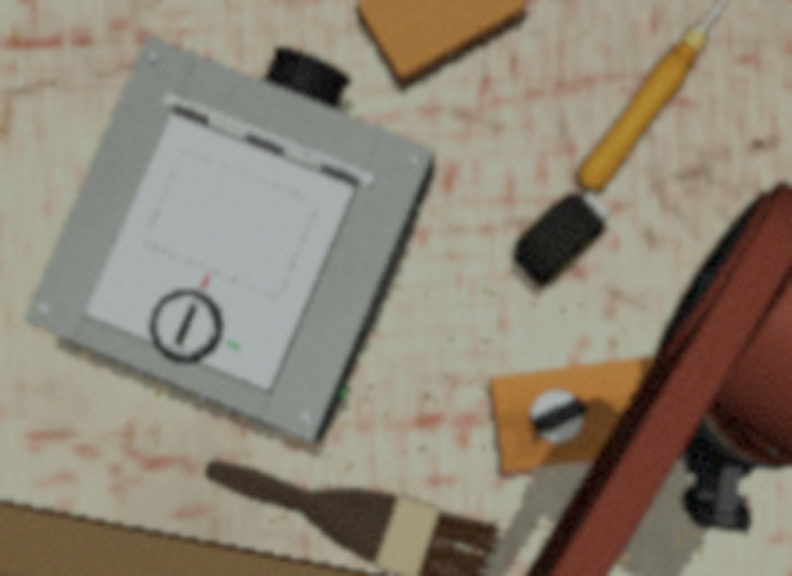

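All as wanted: the hatch is down, the slot points at red, the key stands upright with its flange on the block, and the bystanders haven't moved.

```bash
python3 -c "
from plant import robot
print(robot.job_done(), robot.read_state()['clock'])"
```

```text
the job is handed in; nothing more can be done
the job is handed in; nothing more can be done
```

The hatch is shut and locked, and the yellow key stands back in the hole it came from. I handed the job in at about 28 s of the 64 s allowed.

- **Pressing:** the hatch seated after roughly 10 mm, and I held it there with about 9 N while turning.
- **Turning:** the moment stayed near zero (at most about 0.02 N m) until it rose to 0.155 N m at the stop. I expected to feel about 0.05 N m while the fastener turned but did not. The camera picture taken just before the stop showed that the slot had followed the blade.
- **Side force:** there was about 3.5 to 4.2 N sideways on the key during the turn. It went away when I lifted the key.
- **Locked:** after I withdrew the key, the hatch stayed down. The slot measured within 0.01 rad of the red mark.
- **Key:** it met the block at the same height as at pick-up (0.2332 m against 0.2333 m). The pictures show it upright with its flange on the block.
- **Everything else:** the square key, brush and tape measure look unmoved.
- **Disagreement:** the wrist camera read about 1 to 1.5 mm off the arm's position. I corrected for this using key and slot in the same picture.

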